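# Load the filter cartridge into the spring holder of a clay printer

### The arm

A 6-joint arm with a two-finger parallel gripper is mounted at the origin on the work surface. World frame = base frame: x ahead of the robot, y to its left, z up, the work surface at z = 0. Lengths are in m, angles in rad, forces in N, time in s.
With the tool pointing down it reaches from about 0.3 to 0.775 m from the base axis. Payload 14.6 kg.
Tool frame: the origin (TCP) lies midway between the tips of the shut fingers; the grasp point (between the pads) lies 19 mm behind it (ctrl.pinch_z is the distance from the TCP to the grasp point, in m); z points along the fingers, y is the line along which they close (so a half turn about z gives the same grasp; the last joint's range is limited). The gripper opens to 94 mm and grips with 3 to 60 N. Pads are 16 mm wide; open, the fingers measure 119 mm over their backs; the gripper's body (75 mm by 177 mm) begins 78 mm behind the grasp point.
Start: joints at [-1.274, 0.3, 1.521, -0, 1.321, -0.067], TCP at [0.196, -0.514, 0.205] pointing down, gripper open.
Joint ranges: [-3.03, 3.03], [-0.79, 2.21], [0.23, 2.52], [-1.04, 4.18], [0, 3.07], [-2.55, 2.55]. Speed limits (rad/s): [2.22, 2.22, 2.57, 3.14, 3.14, 3.14].

### API

Orientations are given as [roll, pitch, yaw] about the fixed x, y, z axes, in that order (R = Rz(yaw) Ry(pitch) Rx(roll)).
In Python, from station import ctrl gives the robot as it stands.
- The arm moves only by the tool jog_arm, never from a script. Its argument "motion" is a list of rows, each a list of 7 numbers: the shift along the tool's x, y, z in m, then the turn, a rotation vector about the tool's x, y, z in rad, then the opening, from -1 (shut) to 1 (fully open). In form: [[tx, ty, tz, rx, ry, rz, gripper], ...]. A call has 1 to 5 rows; each row shifts and turns the commanded pose from where the row before left it, along the tool's axes as they then stand; what a row does not reach is not made up. A row lasts 1/10 s, in which the tool goes at most 50 mm and 8.59 degrees, less where a joint would pass 70% of its speed; a pose out of reach is approached as far as the arm can. A call is refused whole if a number of a shift passes 0.05 or a number of a turn 0.15, either way. A call with a gripper value outside its range is refused whole. The fingers move at their own pace and stop on an object; "squeeze" is the grip in N (left out, the last holds). Time passes only in rows, so rows that do not move let the fingers close. It gives the time, the measured TCP pose, the force, the opening and the grip force at its end, in the units of the state.
- ctrl.get_obs(): the state, without advancing time (a new reading comes with each control period).
- ctrl.camera(name): name is "scene" or "top"; returns the picture (480x640x3 uint8, red, green, blue); there is no depth.
- ctrl.camera_model(name): a dict with "intrinsics" (3x3 intrinsics, pixels), "k1" (the pictures are not rectified: a ray, as slopes to the right and down, at radius r is drawn at 1 + k1 r^2 times it, then the intrinsics apply), "rvec" (rotation vector, rad) and "tvec" (3), from world to camera coordinates, as OpenCV has them. Camera axes: x right, y down, z forward; pixel columns grow to the right and rows downward; lengths in m; the calibration is good to about 2 mm. A picture is of the moment at which its call begins. camera_model takes no time and is no camera call.
- ctrl.hand_in(): hands the job in; it is judged then, once.
The state is a dict: "time_s": time; "qpos": joint angles; "joint_vel": joint speeds; "tau": joint torques, N m; "ee_pos": TCP position; "eef_rot": TCP orientation; "force": force on the tool from outside, world axes, zero at the start; "moment": the same for the moment, N m; "grip_width": finger opening in m; "grip_force": force on a finger pad.
Only numpy, scipy, OpenCV 4.12 (cv2) and the standard library are available. Lean on these libraries where they do the work, as an engineer would, in place of code of your own. Each camera call takes 0.05 s, during which the arm holds its last target. There are 200 camera calls.

### The job

Take the blue-banded filter cartridge from its rest and load it in the green spring holder: put its brass nose under the black bridge, gently push the spring plunger back with it, then tip the tail down behind the fixed stop until the cartridge lies level and fully seated in both saddles, and let go. Until the tail is down never press on the holder with over 25 N (do not ram the plunger against its end, nor the tail onto the stop), seat it lightly, and leave the other parts on the bench alone.

Things in the scene. Friction and masses are not known exactly. Their poses are not given: they have to be found in the camera images.
- cartridge_grip (a point): Grip point of the loose filter cartridge: aluminium barrel 30 mm diameter, 76 mm long, blue band at the tail, brass nose 14 mm diameter standing 20 mm out of the front; 0.1 to 0.2 kg. On the axis at mid barrel (38 mm from tail face and from front shoulder). x axis runs to the nose, z up. At the start level in its rest, nose roughly to +y, axis 42 mm above the table.
- cartridge_nose (a point): Centre of the 7 mm radius ball that ends the brass nose, on the cartridge axis, 51 mm ahead of the grip point; the very tip is 7 mm further.
- cartridge_tail (a point): Centre of the cartridge's flat tail face (blue end), 38 mm behind the grip point. The lower edge of the tail is what has to pass the fixed stop.
- rest: Fixed wooden base 100 x 70 x 10 mm with two black V saddles in which the cartridge lies at the start (52 mm between saddle centres, each 12 mm long, free for fingers between). Origin under its centre, x along the cartridge; z up.
- holder: Fixed base plate of the spring holder, 200 x 75 x 8 mm. Origin under its centre, z up, x along the bay to the spring end. On it a green carriage is clamped up to 12 mm either way along x; its place is NOT measured, find it by touch or sight. It stays put under this job's loads. Carriage x values below count from the carriage's middle.
- bay (a point): On the base's centre line at the height of the seated cartridge's axis, 55 mm above the table, over the holder's origin; axes as the holder. If the carriage is central, the seated nose ball centre is at x = +41 mm and the tail face at -48 mm; else both shift with the carriage. Seated, the plunger is pressed in 4 mm and keeps the tail against the stop.
- saddles (a point): Same height and axes as bay, at the middle (x = -11 mm, carriage central) of the carriage's two green V saddles, which carry the barrel. They span carriage x = -46 to -34 and 12 to 24 mm and reach 49 mm above the table, 38 mm wide. Fingers fit between them; the carriage deck there is 19 mm above the table.
- stop (a point): Top of the fixed stop's inner face (x = -48 mm, 52 mm above the table) if the carriage is central. The stop is a green wall 10 mm thick, 26 mm wide; its top is 3 mm below the seated cartridge's axis. To get the tail past it while tipping down, the nose must hold the plunger in by at least 6 mm.
- mouth (a point): Centre of the spring end's mouth, axis height, x = 42 mm if the carriage is central. Cheeks 20 mm apart, floor 11 mm below, black bridge 11 mm above this point (x = 42 to 50 mm, 6 mm thick). The shoulder of the barrel does not fit in. The nose goes in with the cartridge tilted tail up, 15 to 20 degrees; level, the stop is in the way.
- spring (a point): Middle of the free plunger's face, x = 44 mm if the carriage is central: orange disc, 17 mm diameter, in the mouth under the bridge. It yields to +x with 3 N at first touch plus 0.8 N per mm, and hits its hard end after 10 mm (11 N).
- spent: Bystander: a like cartridge with a red band (spent) standing on its tail, nose up, 96 mm high. Origin under it. Leave alone.
- endcap_a: Bystander: grey round end cap, 90 mm diameter, 28 mm high with a brass fitting, 46 mm overall. Origin under it. Leave alone.
- endcap_b: Bystander: grey round end cap, 90 mm diameter, 28 mm high with a steel elbow, 46 mm overall. Origin under it. Leave alone.
- motor: Bystander: black and steel motor, 42 mm square, 64 mm high with its shaft. Origin under it. Leave alone.
- regulator: Bystander: grey air regulator with black knob and gauge, about 60 x 100 x 80 mm. Origin under it. Leave alone.
Not all that is in view belongs to the job. Leave any brown look-alike of the part that bears cartridge_grip alone.

How it is judged:
By the outcome, as a careful person would: the job done as asked, in the order asked, and still so for the second after the job is handed in, with the robot touching nothing.
It also fails if it takes over 48 s, if anything falls off the work surface, if the arm or the gripper's body presses on something with over 40 N, if the wrist force passes 120 N, or if a joint passes its speed limit or range.

## Working session

There is one attempt and no reset: what is moved stays moved. The work goes in short steps, Python scripts to look and compute and a tool call to move; the robot and the scene stay as the last step left them, time stands still between calls to the robot, and variables do not carry over. Pictures are saved under pics/ and viewed, at most 10 in all, crops included, and the job is handed in when it is done.

Besides the shell and the picture viewer there is one more tool, called by a JSON object that holds its "api" and its "payload", one argument or row to a line. jog_arm: Moves the arm, as the interface text tells. Its arguments: {"type":"object","properties":{"motion":{"type":"array"},"squeeze":{"type":"number"}},"required":["motion"]}

```bash
ls; mkdir -p pics
python3 - <<'E'
from station import ctrl
import cv2
for n in("scene","top"):
    im=ctrl.camera(n); cv2.imwrite(f"pics/{n}0.png",im[:,:,::-1])
    print(n,ctrl.camera_model(n))
print(ctrl.get_obs(),ctrl.pinch_z)
E
```

```text
pics
scene {'intrinsics': array([[510.67083803,   0.        , 321.77546496],
       [  0.        , 510.67083803, 236.37609576],
       [  0.        ,   0.        ,   1.        ]]), 'k1': 0.03513404120185987, 'rvec': array([ 1.63492188,  1.93628702, -0.78638729]), 'tvec': array([ 0.11681895, -0.38813348,  1.51466016])}
top {'intrinsics': array([[443.00654516,   0.        , 316.35193512],
       [  0.        , 443.00654516, 231.92048184],
       [  0.        ,   0.        ,   1.        ]]), 'k1': -0.10563672044220515, 'rvec': array([ 2.17165469, -2.20612667,  0.08846002]), 'tvec': array([0.0076778 , 0.60997623, 1.00077839])}
{'time_s': 0.1, 'qpos': array([-1.27359308e+00,  3.00390213e-01,  1.52150916e+00, -4.56422443e-05,
        1.32069656e+00, -6.65817212e-02]), 'joint_vel': array([-0.00080743, -0.00072401, -0.00133332,  0.00040769, -0.00062178,
        0.00083739]), 'tau': array([ 2.90969720e-04, -5.32644725e+01, -3.53281474e+01,  7.09205121e-02,
        2.35204550e-02, -4.81727341e-05]), 'ee_pos': array([ 0.19562523, -0.51378614,  0.20496112]), 'eef_rot': array([-3.14058866e+00, -2.26376757e-05,  3.63796274e-01]), 'force': array([-0.32616353, -0.3750249 , -0.22621682]), 'moment': array([-0.03026495, -0.03070158,  0.05318431]), 'grip_force': 0.0, 'grip_width': 0.09362929233701439} 0.0188
```

View pics/scene0.png

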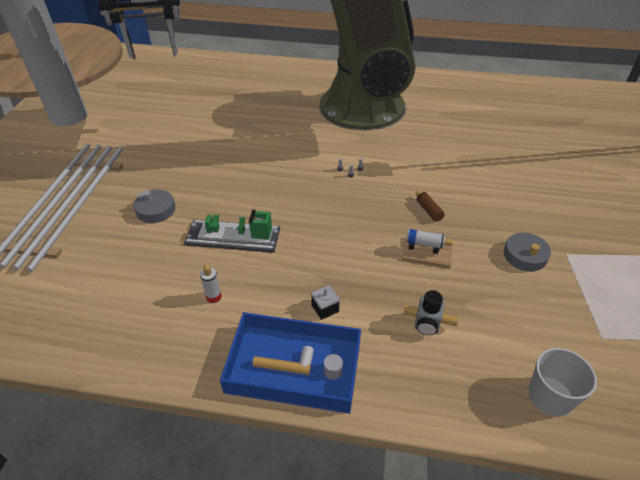

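View pics/top0.png

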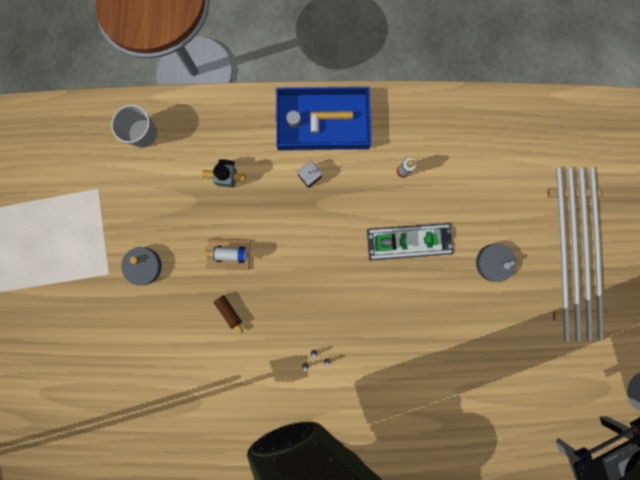

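Blue-banded cartridge: scene (425,240), top (230,254), in the wooden rest with its nose to +y. The brown look-alike is at scene (430,206) and top (228,311); the red-banded spent one stands at scene (211,285). The blue band and the wooden rest match the description, so it is the first one. The holder is at scene (235,232), top (410,241), with its spring end to +y. I'll confirm this in enlarged crops.

```bash
cat > h.py <<'E'
import numpy as np, cv2
from station import ctrl
def cam(n):
    m=ctrl.camera_model(n); R=cv2.Rodrigues(m["rvec"])[0]; t=m["tvec"]
    return m["intrinsics"],m["k1"],R,t
def ray(n,uv):
    K,k,R,t=cam(n)
    d=np.array([k,0,0,0.])
    p=cv2.undistortPoints(np.array([[uv]],float),K,d)[0,0]
    v=R.T@np.array([p[0],p[1],1]); return -R.T@t, v/np.linalg.norm(v)
def plane(n,uv,z):
    o,v=ray(n,uv); return o+v*(z-o[2])/v[2]
def tri(a,b):
    o1,v1=ray("scene",a); o2,v2=ray("top",b)
    s=np.linalg.lstsq(np.c_[v1,-v2],o2-o1,rcond=None)[0]
    p,q=o1+s[0]*v1,o2+s[1]*v2; return (p+q)/2,np.linalg.norm(p-q)
def proj(n,P):
    K,k,R,t=cam(n)
    return cv2.projectPoints(np.atleast_2d(np.asarray(P,float)),cv2.Rodrigues(R)[0],t,K,np.array([k,0,0,0.]))[0][:,0]
E
python3 - <<'E'
import cv2,numpy as np
s=cv2.imread("pics/scene0.png");t=cv2.imread("pics/top0.png")
def c(im,x,y,w=100,h=75,f=4): return cv2.resize(im[y:y+h,x:x+w],None,fx=f,fy=f,interpolation=cv2.INTER_CUBIC)
cv2.imwrite("pics/m.png",np.vstack([np.hstack([c(s,380,200),c(s,184,190)]),np.hstack([c(t,190,220),c(t,362,204)])]))
E
```

```text
(no output)
```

View pics/m.png

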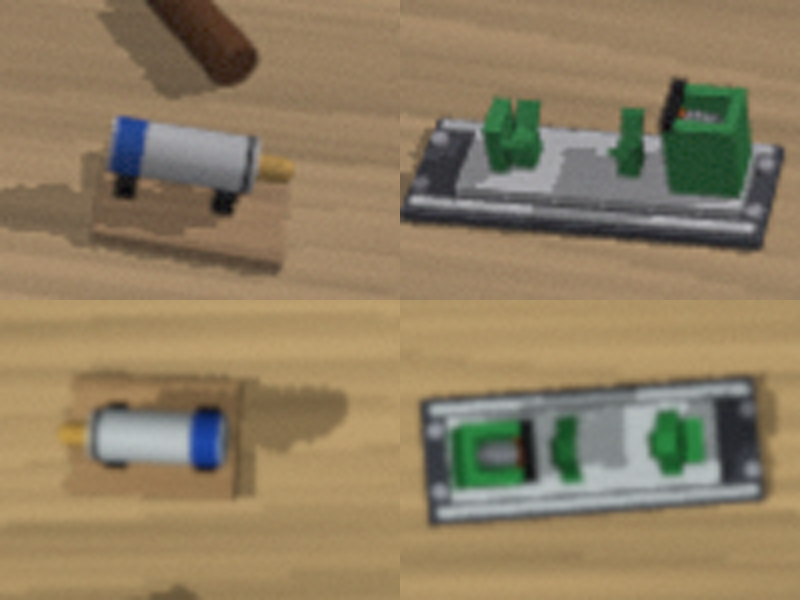

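Crops confirm it: the cartridge with the blue band lies in the wooden rest with its nose to +y. In the holder the spring block, with the black bridge, is at the +y end, and the stop and rear saddle are at the -y end. Next I'll measure with masks.

Run:
```python
from h import *
np.set_printoptions(precision=4,suppress=True)
s=cv2.imread("pics/scene0.png");t=cv2.imread("pics/top0.png")
def mask(im,x,y,w,h,lo,hi,f=4):
    c=cv2.resize(im[y:y+h,x:x+w],None,fx=f,fy=f,interpolation=cv2.INTER_CUBIC)
    m=cv2.inRange(cv2.cvtColor(c,cv2.COLOR_BGR2HSV),lo,hi)
    cs=sorted(cv2.findContours(m,0,2)[0],key=cv2.contourArea,reverse=True)
    return [((k.reshape(-1,2)+.5)/f-.5+[x,y]) for k in cs if cv2.contourArea(k)>60]
rect=lambda k:cv2.minAreaRect(k.astype(np.float32))
B=((105,120,40),(130,255,255)); Y=((12,150,120),(24,255,255)); G=((45,110,20),(85,255,255))
bs=rect(mask(s,400,222,50,40,*B)[0]);bt=rect(mask(t,225,235,40,40,*B)[0])
print("blue",bs,bt,tri(bs[0],bt[0]))
for n,im,(x,y,w,h) in(("scene",s,(440,232,16,20)),("top",t,(200,245,14,18))):
    for k in mask(im,x,y,w,h,*Y): print("brass",n,rect(k))
# barrel light region
for n,im,(x,y,w,h) in(("scene",s,(405,225,42,30)),("top",t,(210,240,38,28))):
    for k in mask(im,x,y,w,h,(0,0,105),(180,75,255))[:1]: print("alu",n,rect(k))
# holder base corners z=8mm, from crop picks (x/4+off)
ct=[(np.array(p)-[400,300])/4+[362,204] for p in((422,400),(752,378),(764,496),(433,523))]
P=np.array([plane("top",p,.008) for p in ct]);print(P,P.mean(0),[np.linalg.norm(P[i]-P[i-1]) for i in range(4)])
cs=[(np.array(p)-[400,0])/4+[184,190] for p in((440,120),(785,148),(762,248))]
Q=np.array([plane("scene",p,.008) for p in cs]);print("scene corners",Q,(Q[0]+Q[1])/2)
for n,im,(x,y,w,h) in(("scene",s,(184,200,100,50)),("top",t,(362,215,100,50))):
    for k in mask(im,x,y,w,h,*G): print("green",n,rect(k),k.min(0),k.max(0))
```

```text
blue ((411.7474670410156, 236.3925018310547), (6.823581218719482, 14.283556938171387), 8.130102157592773) ((240.72796630859375, 254.33824157714844), (6.837490081787109, 14.114958763122559), 2.726310968399048) (array([0.5605, 0.1701, 0.0414]), np.float64(5.369082933295862e-05))
brass top ((207.375, 253.0), (4.75, 5.0), 90.0)
alu scene ((425.5168762207031, 237.89862060546875), (38.83926010131836, 15.042508125305176), 9.462322235107422)
alu top ((224.58624267578125, 253.74427795410156), (26.763580322265625, 14.047075271606445), 2.683774948120117)
[[ 0.616  -0.1222  0.008 ]
 [ 0.6262 -0.3195  0.008 ]
 [ 0.5561 -0.3241  0.008 ]
 [ 0.5439 -0.1269  0.008 ]] [ 0.5855 -0.2232  0.008 ] [np.float64(0.07230490747524287), np.float64(0.19752439692006502), np.float64(0.07020532073376004), np.float64(0.19755733078449836)]
scene corners [[ 0.5574 -0.3182  0.008 ]
 [ 0.5468 -0.1199  0.008 ]
 [ 0.623  -0.115   0.008 ]] [ 0.5521 -0.219   0.008 ]
green scene ((260.427001953125, 224.59515380859375), (21.286087036132812, 26.408048629760742), 3.814074993133545) [249.875 211.125] [270.875 238.125]
green scene ((211.5689697265625, 223.11361694335938), (17.26628875732422, 13.286883354187012), 87.45519256591797) [204.875 214.625] [218.375 231.875]
green scene ((240.375, 225.125), (16.0, 7.0), 90.0) [236.875 217.125] [243.875 233.125]
green top ((383.71453857421875, 242.12193298339844), (15.515950202941895, 18.16250228881836), 86.26860046386719) [374.875 234.125] [393.125 249.875]
green top ((430.75, 239.25), (14.75, 12.75), 90.0) [424.375 231.875] [437.125 246.625]
green top ((402.829833984375, 241.0883331298828), (15.338451385498047, 5.625510215759277), 85.68397521972656) [400.125 233.375] [406.125 248.625]
```

Run:
```python
from h import *
np.set_printoptions(precision=4,suppress=True)
c,sk=tri((425.52,237.9),(224.59,253.74));print("alu tri (alu without blue may differ)",c,sk)
b=tri((411.75,236.39),(240.73,254.34))[0]
for q in((240.73,254.34),(224.59,253.74),(207.4,253.0),(205.0,252.95),(244.1,254.5)): print("top@42",q,plane("top",q,.042))
for q in((411.75,236.39),(408.4,235.9),(425.52,237.9)):print("scene@42",q,plane("scene",q,.042))
print("saddle front",plane("top",(402.83,241.09),.045),"rear+stop",plane("top",(430.75,239.25),.047),"block",plane("top",(383.7,242.1),.07))
# edges along y
for nm,q,z in(("fs +edge",(400.1,241.1),.045),("fs -edge",(406.1,241.1),.045),("rear +edge",(424.4,239.3),.045),("stop outer",(437.1,239.3),.052),("bridge front crop",((536-400)/4+362-.4,241.3),.072),("block end",(374.9,242.3),.072)):print(nm,plane("top",q,z))
print("sc fs",[plane("scene",q,z) for q,z in(((240.4,218),.049),((250.5,213),.07),((208,216),.05))])
```

```text
alu tri (alu without blue may differ) [0.5625 0.2022 0.0449] 0.007576919093997807
top@42 (240.73, 254.34) [0.5604 0.1699 0.042 ]
top@42 (224.59, 253.74) [0.5623 0.2066 0.042 ]
top@42 (207.4, 253.0) [0.5645 0.2459 0.042 ]
top@42 (205.0, 252.95) [0.5647 0.2514 0.042 ]
top@42 (244.1, 254.5) [0.56   0.1623 0.042 ]
scene@42 (411.75, 236.39) [0.561 0.17  0.042]
scene@42 (408.4, 235.9) [0.5608 0.163  0.042 ]
scene@42 (425.52, 237.9) [0.5607 0.1987 0.042 ]
saddle front [ 0.5845 -0.1973  0.045 ] rear+stop [ 0.5875 -0.2611  0.047 ] block [ 0.5818 -0.1496  0.07  ]
fs +edge [ 0.5846 -0.1911  0.045 ]
fs -edge [ 0.5844 -0.2048  0.045 ]
rear +edge [ 0.5878 -0.247   0.045 ]
stop outer [ 0.5869 -0.2744  0.052 ]
bridge front crop [ 0.583  -0.1757  0.072 ]
block end [ 0.5816 -0.1298  0.072 ]
sc fs [array([ 0.574 , -0.1996,  0.049 ]), array([ 0.5763, -0.1742,  0.07  ]), array([ 0.5807, -0.2703,  0.05  ])]
```

```bash
cat >> h.py <<'E'
from scipy.spatial.transform import Rotation as Ro
np.set_printoptions(precision=4,suppress=True)
def pose():
    o=ctrl.get_obs(); return np.array(o["ee_pos"]),Ro.from_euler("xyz",o["eef_rot"])
def att(yaw,tilt=0): # tilt>0: nose down / tail up
    return Ro.from_euler("z",yaw)*Ro.from_euler("x",np.pi)*Ro.from_euler("y",-tilt)
def rows(p1,r1,n,start=None):
    p,r=start or pose(); d=(r.inv()*r1).as_rotvec()
    print("total move",p1-p,"turn",d)
    for i in range(n):
        rr=r*Ro.from_rotvec(d*i/n)
        print(np.round(np.r_[rr.inv().apply((p1-p)/n),d/n],4).tolist())
E
python3 - <<'E'
from h import *
rows(np.array([.562,.1995,.14]),att(1.519),18)
E
```

```text
total move [ 0.3664  0.7133 -0.065 ] turn [-0.0009 -0.0006 -1.1552]
[0.0331, -0.0298, 0.0036, -0.0, -0.0, -0.0642]
[0.035, -0.0276, 0.0036, -0.0, -0.0, -0.0642]
[0.0367, -0.0253, 0.0036, -0.0, -0.0, -0.0642]
[0.0382, -0.0229, 0.0036, -0.0, -0.0, -0.0642]
[0.0396, -0.0204, 0.0036, -0.0, -0.0, -0.0642]
[0.0408, -0.0178, 0.0036, -0.0, -0.0, -0.0642]
[0.0419, -0.0152, 0.0036, -0.0, -0.0, -0.0642]
[0.0428, -0.0124, 0.0036, -0.0, -0.0, -0.0642]
[0.0435, -0.0097, 0.0036, -0.0, -0.0, -0.0642]
[0.044, -0.0069, 0.0036, -0.0, -0.0, -0.0642]
[0.0444, -0.004, 0.0036, -0.0, -0.0, -0.0642]
[0.0445, -0.0012, 0.0036, -0.0, -0.0, -0.0642]
[0.0445, 0.0017, 0.0036, -0.0, -0.0, -0.0642]
[0.0443, 0.0045, 0.0036, -0.0, -0.0, -0.0642]
[0.0439, 0.0074, 0.0036, -0.0, -0.0, -0.0642]
[0.0434, 0.0102, 0.0036, -0.0, -0.0, -0.0642]
[0.0426, 0.0129, 0.0036, -0.0, -0.0, -0.0642]
[0.0417, 0.0156, 0.0036, -0.0, -0.0, -0.0642]
```

{"api": "jog_arm", "payload": {
  "motion": [
    [0.033,-0.03,0.0036,0,0,-0.064,1],
    [0.035,-0.0275,0.0036,0,0,-0.064,1],
    [0.0365,-0.025,0.0036,0,0,-0.064,1],
    [0.038,-0.023,0.0036,0,0,-0.064,1],
    [0.0395,-0.0205,0.0036,0,0,-0.064,1]
  ]
}}

```text
time_s: 0.6
ee_pos: [0.2974, -0.3145, 0.1871]
eef_rot: [-3.141, -0.0, 0.686]
force: [0.5, -0.3, 0.9]
grip_width: 0.0938
grip_force: 0.0
```

{"api": "jog_arm", "payload": {
  "motion": [
    [0.041,-0.018,0.0036,0,0,-0.064,1],
    [0.042,-0.015,0.0036,0,0,-0.064,1],
    [0.043,-0.0125,0.0036,0,0,-0.064,1],
    [0.0435,-0.0095,0.0036,0,0,-0.064,1],
    [0.044,-0.007,0.0036,0,0,-0.064,1]
  ]
}}

```text
time_s: 1.1
ee_pos: [0.3999, -0.116, 0.1693]
eef_rot: [3.141, 0.0, 1.006]
force: [0.9, -1.0, 1.0]
grip_width: 0.0936
grip_force: 0.0
```

{"api": "jog_arm", "payload": {
  "motion": [
    [0.0445,-0.004,0.0036,0,0,-0.064,1],
    [0.0445,-0.001,0.0036,0,0,-0.064,1],
    [0.0445,0.0015,0.0036,0,0,-0.064,1],
    [0.0445,0.0045,0.0036,0,0,-0.064,1],
    [0.044,0.0075,0.0036,0,0,-0.064,1]
  ]
}}

```text
time_s: 1.6
ee_pos: [0.5023, 0.0823, 0.1511]
eef_rot: [-3.141, 0.0, 1.327]
force: [0.8, -1.0, 0.5]
grip_width: 0.0939
grip_force: 0.0
```

Run:
```python
from h import *
print(ctrl.get_obs()["time_s"],pose()[0],ctrl.get_obs()["eef_rot"])
rows(np.array([.562,.1995,.14]),att(1.519),4)
rows(np.array([.562,.1995,.0235]),att(1.519),4,(np.array([.562,.1995,.14]),att(1.519)))
```

```text
1.6 [0.5023 0.0823 0.1511] [-3.1413  0.0001  1.3267]
total move [ 0.0597  0.1172 -0.0111] turn [-0.0003  0.0001 -0.1923]
[0.032, 0.0074, 0.0028, -0.0001, 0.0, -0.0481]
[0.0317, 0.0089, 0.0028, -0.0001, 0.0, -0.0481]
[0.0312, 0.0104, 0.0028, -0.0001, 0.0, -0.0481]
[0.0307, 0.0119, 0.0028, -0.0001, 0.0, -0.0481]
total move [ 0.      0.     -0.1165] turn [0. 0. 0.]
[0.0, -0.0, 0.0291, 0.0, 0.0, 0.0]
[0.0, -0.0, 0.0291, 0.0, 0.0, 0.0]
[0.0, -0.0, 0.0291, 0.0, 0.0, 0.0]
[0.0, -0.0, 0.0291, 0.0, 0.0, 0.0]
```

{"api": "jog_arm", "payload": {
  "motion": [
    [0.032,0.0075,0.003,0,0,-0.048,1],
    [0.0315,0.009,0.003,0,0,-0.048,1],
    [0.031,0.0105,0.003,0,0,-0.048,1],
    [0.0307,0.012,0.002,0,0,-0.048,1],
    [0,0,0,0,0,0,1]
  ]
}}

```text
time_s: 2.1
ee_pos: [0.5626, 0.1997, 0.1393]
eef_rot: [-3.14, 0.0, 1.52]
force: [-0.4, -0.6, 0.6]
grip_width: 0.0942
grip_force: 0.0
```

{"api": "jog_arm", "payload": {
  "motion": [
    [0,0,0.029,0,0,0,1],
    [0,0,0.029,0,0,0,1],
    [0,0,0.029,0,0,0,1],
    [0,0,0.0245,0,0,0,1],
    [0,0,0,0,0,0,1]
  ]
}}

```text
time_s: 2.6
ee_pos: [0.5602, 0.1959, 0.0258]
eef_rot: [-3.136, 0.002, 1.515]
force: [-0.4, 0.1, -0.7]
grip_width: 0.0936
grip_force: 0.0
```

Run:
```python
from h import *
o=ctrl.get_obs();print(o["time_s"],o["ee_pos"],o["eef_rot"],o["force"])
s=ctrl.camera("scene")[:,:,::-1];t=ctrl.camera("top")[:,:,::-1]
c=lambda im,x,y,w=100,h=75,f=4: cv2.resize(im[y:y+h,x:x+w],None,fx=f,fy=f,interpolation=cv2.INTER_CUBIC)
cv2.imwrite("pics/g1.png",np.hstack([c(s,380,190),c(t,180,215)]))
```

```text
2.6 [0.5602 0.1959 0.0258] [-3.136  0.002  1.515] [-0.3991  0.1474 -0.6895]
```

View pics/g1.png

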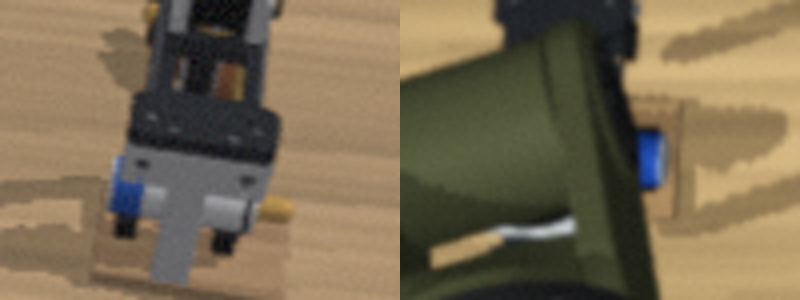

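The picture shows the fingers straddling the barrel between the two rest saddles, with the pads at scene crop x≈180. The measured pose is a few mm off the command, so I'll let it settle first.

{"api": "jog_arm", "payload": {
  "motion": [
    [0,0,0,0,0,0,1],
    [0,0,0,0,0,0,1]
  ]
}}

```text
time_s: 2.9
ee_pos: [0.5629, 0.1971, 0.0304]
eef_rot: [3.14, -0.001, 1.516]
force: [0.7, -0.3, 0.4]
grip_width: 0.0939
grip_force: 0.0
```

{"api": "jog_arm", "payload": {
  "motion": [
    [0,0,0,0,0,0,1],
    [0,0,0,0,0,0,1]
  ]
}}

```text
time_s: 3.1
ee_pos: [0.5624, 0.197, 0.0295]
eef_rot: [3.141, -0.0, 1.516]
force: [-0.5, -0.1, 0.0]
grip_width: 0.0938
grip_force: 0.0
```

{"api": "jog_arm", "payload": {
  "motion": [
    [0.0013,0,0.003,0,0,0.002,1],
    [0.0012,0,0.0033,0,0,0,1],
    [0,0,0,0,0,0,1],
    [0,0,0,0,0,0,0]
  ],
  "squeeze": 30
}}

```text
time_s: 3.5
ee_pos: [0.5622, 0.1995, 0.0224]
eef_rot: [-3.141, 0.0, 1.514]
force: [0.1, -0.9, -0.0]
grip_width: 0.0891
grip_force: 0.0
```

{"api": "jog_arm", "payload": {
  "motion": [
    [0,0,0,0,0,0,-1],
    [0,0,0,0,0,0,-1],
    [0,0,0,0,0,0,-1],
    [0,0,0,0,0,0,-1],
    [0,0,0,0,0,0,-1]
  ],
  "squeeze": 30
}}

```text
time_s: 4.0
ee_pos: [0.5624, 0.1995, 0.0227]
eef_rot: [3.142, -0.0, 1.514]
force: [0.5, 0.5, -0.6]
grip_width: 0.0494
grip_force: 0.0
```

{"api": "jog_arm", "payload": {
  "motion": [
    [0,0,0,0,0,0,-1],
    [0,0,0,0,0,0,-1],
    [0,0,0,0,0,0,-1],
    [0,0,0,0,0,0,-1]
  ]
}}

```text
time_s: 4.4
ee_pos: [0.5623, 0.1995, 0.0226]
eef_rot: [-3.141, 0.0, 1.514]
force: [-0.4, -0.4, 0.3]
grip_width: 0.0291
grip_force: 30.0
```

{"api": "jog_arm", "payload": {
  "motion": [
    [0,0,-0.01,0,0,0,-1],
    [0,0,-0.02,0,0,0,-1],
    [0,0,-0.03,0,0,0,-1],
    [0,0,-0.03,0,0,0,-1],
    [0,0,-0.02,0,0,0,-1]
  ]
}}

```text
time_s: 4.9
ee_pos: [0.5628, 0.1996, 0.1356]
eef_rot: [3.139, -0.001, 1.514]
force: [-0.2, -0.9, -1.3]
grip_width: 0.0293
grip_force: 30.0
```

Run:
```python
from h import *
print(pose()[0])
R=att(1.62,.297); ball=np.array([.583,-.185,.12])
p=ball-R.apply([.051,0,-.0194]); print("tcp target",p)
rows(p,R,10)
```

```text
[0.5628 0.1996 0.1356]
tcp target [ 0.5857 -0.2394  0.1164]
total move [ 0.0229 -0.439  -0.0192] turn [-0.0134 -0.2974 -0.1058]
[-0.0437, 0.0048, 0.0019, -0.0013, -0.0297, -0.0106]
[-0.0437, 0.0043, 0.0032, -0.0013, -0.0297, -0.0106]
[-0.0436, 0.0038, 0.0045, -0.0013, -0.0297, -0.0106]
[-0.0435, 0.0034, 0.0058, -0.0013, -0.0297, -0.0106]
[-0.0433, 0.0029, 0.0071, -0.0013, -0.0297, -0.0106]
[-0.0431, 0.0024, 0.0084, -0.0013, -0.0297, -0.0106]
[-0.0429, 0.002, 0.0097, -0.0013, -0.0297, -0.0106]
[-0.0426, 0.0015, 0.0109, -0.0013, -0.0297, -0.0106]
[-0.0423, 0.001, 0.0122, -0.0013, -0.0297, -0.0106]
[-0.0419, 0.0006, 0.0135, -0.0013, -0.0297, -0.0106]
```

{"api": "jog_arm", "payload": {
  "motion": [
    [-0.0437,0.005,0.002,-0.0013,-0.03,-0.0106,-1],
    [-0.0437,0.0045,0.003,-0.0013,-0.03,-0.0106,-1],
    [-0.0437,0.004,0.0045,-0.0013,-0.03,-0.0106,-1],
    [-0.0435,0.0035,0.006,-0.0013,-0.03,-0.0106,-1],
    [-0.0433,0.003,0.007,-0.0013,-0.03,-0.0106,-1]
  ]
}}

```text
time_s: 5.4
ee_pos: [0.5744, -0.0219, 0.124]
eef_rot: [3.139, 0.151, 1.567]
force: [0.5, -0.3, -1.3]
grip_width: 0.0293
grip_force: 30.0
```

{"api": "jog_arm", "payload": {
  "motion": [
    [-0.043,0.0025,0.0085,-0.0013,-0.03,-0.0106,-1],
    [-0.043,0.002,0.0095,-0.0013,-0.03,-0.0106,-1],
    [-0.0425,0.0015,0.011,-0.0013,-0.03,-0.0106,-1],
    [-0.0425,0.001,0.012,-0.0013,-0.03,-0.0106,-1],
    [-0.042,0.0005,0.0135,-0.0013,-0.0297,-0.0106,-1]
  ]
}}

```text
time_s: 5.9
ee_pos: [0.5858, -0.2418, 0.1152]
eef_rot: [-3.139, 0.301, 1.621]
force: [-0.3, 0.3, -1.3]
grip_width: 0.0296
grip_force: 30.0
```

{"api": "jog_arm", "payload": {
  "motion": [
    [0,0,0,0,0,0,-1],
    [0,0,0,0,0,0,-1],
    [0,0,0,0,0,0,-1]
  ]
}}

```text
time_s: 6.2
ee_pos: [0.586, -0.2391, 0.1149]
eef_rot: [-3.139, 0.3, 1.621]
force: [0.1, 0.6, -2.5]
grip_width: 0.0291
grip_force: 30.0
```

Run:
```python
from h import *
p,R=pose();print(p,"ball",p+R.apply([.051,0,-.0194]),"euler",R.as_euler("xyz"),ctrl.get_obs()["force"])
im=[ctrl.camera(n)[:,:,::-1] for n in("scene","top")]
for n,i in zip("st",im): cv2.imwrite(f"pics/h_{n}.png",i)
c=lambda im,x,y,w=100,h=100,f=4: cv2.resize(im[y:y+h,x:x+w],None,fx=f,fy=f,interpolation=cv2.INTER_CUBIC)
cv2.imwrite("pics/h1.png",np.hstack([c(im[0],184,165),c(im[1],362,190)]))
for n in("scene","top"): print(n,"pred tip,ball,tailc",proj(n,[p+R.apply([a,0,-.0194]) for a in(.058,.051,-.038)]))
```

```text
[ 0.586  -0.2391  0.1149] ball [ 0.5833 -0.1847  0.1183] euler [-3.1388  0.2995  1.6214] [ 0.128   0.6158 -2.4652]
scene pred tip,ball,tailc [[245.5439 198.5839]
 [242.2398 197.5761]
 [199.6366 184.577 ]]
top pred tip,ball,tailc [[400.6142 240.2248]
 [403.9532 239.9595]
 [447.335  236.4957]]
```

View pics/h1.png

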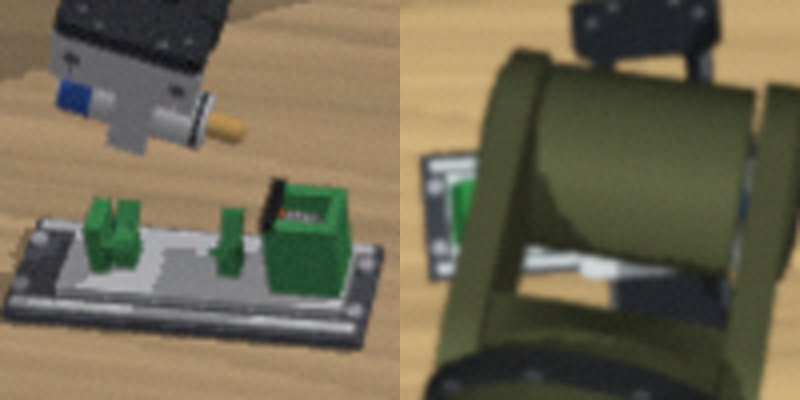

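The scene shows the cartridge held tail up, nose tip at about crop (243,129), in front of and above the mouth. The top view is blocked by the arm. I'll measure the nose against the prediction to get its offset in the grip.

Run:
```python
from h import *
s=cv2.imread("pics/h_scene.png") if False else cv2.imread("pics/h_s.png")
x0,y0,f=184,165,8
c=cv2.resize(s[y0:y0+60,x0:x0+80],None,fx=f,fy=f,interpolation=cv2.INTER_CUBIC); hsv=cv2.cvtColor(c,cv2.COLOR_BGR2HSV)
p,R=pose()
for nm,lo,hi in(("brass",(10,130,110),(26,255,255)),("blue",(105,120,40),(130,255,255))):
    k=max(cv2.findContours(cv2.inRange(hsv,lo,hi),0,2)[0],key=cv2.contourArea)
    q=(k.reshape(-1,2)+.5)/f-.5+[x0,y0]; r=cv2.minAreaRect(q.astype(np.float32)); print(nm,r,q.min(0),q.max(0))
    print(cv2.boxPoints(r))
def circ(a,rad): return proj("scene",[p+R.apply([a,rad*np.cos(t),-.0194+rad*np.sin(t)]) for t in np.linspace(0,6.28,40)])
for a,rad,n in((.038,.007,"nose base"),(.051,.007,"ball"),(-.038,.015,"tail"),(-.023,.015,"band front")):
    q=circ(a,rad);print(n,q.mean(0),q.min(0),q.max(0))
```

```text
brass ((240.26702880859375, 196.3718719482422), (8.434008598327637, 5.157988548278809), 16.189205169677734) [236.0625 192.9375] [244.3125 199.3125]
[[235.4982 197.6729]
 [236.9363 192.7194]
 [245.0359 195.0709]
 [243.5978 200.0244]]
blue ((202.157470703125, 188.5765838623047), (7.914906978607178, 6.709383487701416), 16.313852310180664) [198.1875 184.6875] [206.1875 192.8125]
[[197.417  190.6846]
 [199.3017 184.2453]
 [206.8979 186.4686]
 [205.0133 192.9079]]
nose base [236.1697 195.8201] [235.2005 192.5018] [237.1742 199.0339]
ball [242.3255 197.695 ] [241.3621 194.3839] [243.3253 200.9023]
tail [199.6744 184.7714] [197.4545 177.5627] [201.9902 191.7411]
band front [206.9388 186.9849] [204.7549 179.7948] [209.21   193.9376]
```

Run:
```python
import cv2,numpy as np
s=cv2.imread("pics/scene0.png");t=cv2.imread("pics/top0.png")
c=lambda im,x,y,w,h,f=8: cv2.resize(im[y:y+h,x:x+w],None,fx=f,fy=f,interpolation=cv2.INTER_CUBIC)
a=np.vstack([c(s,184,205,98,36),c(t,364,219,98,36)])
for v in range(0,a.shape[1],100): a[::6,v]=(255,255,0)
for v in range(0,a.shape[0],50): a[v,::6]=(255,255,0)
cv2.imwrite("pics/z.png",a)
```

```text
(no output)
```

View pics/z.png

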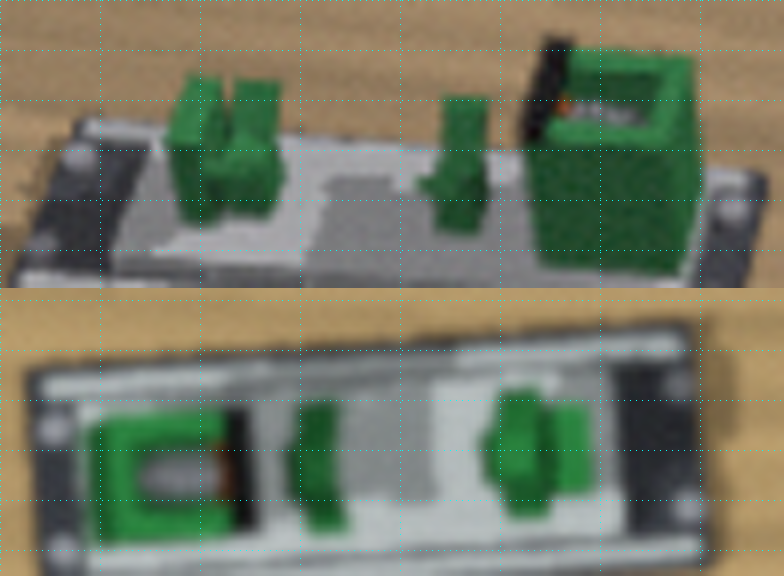

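The enlarged crops show the base, the bridge (scene 560,38 to 540,137; top 243,530 to 240,408) and the saddles clearly. I'll triangulate these point pairs.

Run:
```python
from h import *
S=lambda q:(np.array(q)+.5)/8-.5+[184,205]
T=lambda q:(np.array(q)-[0,288]+.5)/8-.5+[364,219]
for n,a,b,z in(("fs robot tip",(465,97),(327,530),.049),("bridge robot end",(560,40),(243,528),.072),("bridge cam end",(540,137),(240,410),.072),
 ("block end robot",(693,57),(94,541),.072),("block end cam",(703,140),(92,416),.072),("base corner stop/robot",(82,120),(706,565),.008),("screw stop-end robot",(80,152),(688,508),.008),("screw spring-end robot",(733,203),(62,550),.008)):
    print(n,*tri(S(a),T(b)),"sc",plane("scene",S(a),z),"top",plane("top",T(b),z))
for q in((25,372),(690,325),(680,383),(53,430)): print("top",plane("top",T(q),.008))
print("scene screw stop cam",plane("scene",S((40,243)),.008))
for n,q,z in(("saddle f",(327,530),.049),("saddle f far",(318,403),.049),("rear sad",(528,515),.049),("rear sad far",(520,390),.049),("bridge",(241,469),.072)):print(n,plane("top",T(q),z))
```

```text
fs robot tip [ 0.5668 -0.1997  0.0462] 0.0011029799200071339 sc [ 0.5696 -0.198   0.049 ] top [ 0.5668 -0.1997  0.049 ]
bridge robot end [ 0.5669 -0.1707  0.0721] 0.0017281179023132275 sc [ 0.5668 -0.1698  0.072 ] top [ 0.5671 -0.1715  0.072 ]
bridge cam end [ 0.5994 -0.1697  0.0675] 0.005399244144307316 sc [ 0.6038 -0.1653  0.072 ] top [ 0.5996 -0.1716  0.072 ]
block end robot [ 0.5646 -0.1323  0.0693] 0.0033571115352105975 sc [ 0.5674 -0.1332  0.072 ] top [ 0.5642 -0.1303  0.072 ]
block end cam [ 0.598  -0.1268  0.0721] 0.0074561363094072285 sc [ 0.5978 -0.1231  0.072 ] top [ 0.5986 -0.1306  0.072 ]
base corner stop/robot [ 0.5555 -0.3204  0.0074] 0.0019193571212585987 sc [ 0.5561 -0.3191  0.008 ] top [ 0.5557 -0.3212  0.008 ]
screw stop-end robot [ 0.5723 -0.3142  0.0119] 0.0018955732414638192 sc [ 0.5687 -0.3152  0.008 ] top [ 0.5726 -0.3164  0.008 ]
screw spring-end robot [ 0.5633 -0.1282  0.0137] 0.0018993889111465346 sc [ 0.5577 -0.1289  0.008 ] top [ 0.5636 -0.1299  0.008 ]
top [ 0.6159 -0.1203  0.008 ]
top [ 0.6269 -0.319   0.008 ]
top [ 0.6097 -0.3153  0.008 ]
top [ 0.5988 -0.1281  0.008 ]
scene screw stop cam [ 0.6048 -0.3139  0.008 ]
saddle f [ 0.5668 -0.1997  0.049 ]
saddle f far [ 0.6027 -0.1981  0.049 ]
rear sad [ 0.5701 -0.2573  0.049 ]
rear sad far [ 0.6055 -0.2562  0.049 ]
bridge [ 0.5833 -0.1714  0.072 ]
```

```bash
cat >> h.py <<'E'
Y0=-.2165
def ballpos(s,z=.055): # s: carriage x (m)
    y=Y0+s*.9986; return np.array([.5855-.053*(y+.199),y,z])
def go(s,z,tilt,n,yaw=1.623):
    R=att(yaw,tilt); rows(ballpos(s,z)-R.apply([.051,0,-.0194]),R,n)
def now():
    p,R=pose(); b=p+R.apply([.051,0,-.0194]); o=ctrl.get_obs()
    tx=R.apply([1,0,0]); s=(b[1]-Y0)/.9986
    print("t",o["time_s"],"carriage x mm",s*1e3,"lat err mm",(b[0]-ballpos(s)[0])*1e3,"z",b[2]*1e3,"tilt deg",np.degrees(-np.arcsin(tx[2])),"yaw",np.arctan2(tx[1],tx[0]),"F",o["force"])
E
python3 - <<'E'
from h import *
now(); go(.0275,.055,.297,4)
E
```

```text
t 6.3 carriage x mm 32.09429433318873 lat err mm -1.3140505355060395 z 118.29174900680886 tilt deg 17.171081100076275 yaw 1.622122944254688 F [ 0.0864  0.8501 -1.5143]
total move [ 0.0017 -0.0046 -0.0634] turn [-0.003   0.0027 -0.0008]
[0.0036, 0.0004, 0.0155, -0.0008, 0.0007, -0.0002]
[0.0036, 0.0004, 0.0155, -0.0008, 0.0007, -0.0002]
[0.0035, 0.0004, 0.0155, -0.0008, 0.0007, -0.0002]
[0.0035, 0.0004, 0.0155, -0.0008, 0.0007, -0.0002]
```

{"api": "jog_arm", "payload": {
  "motion": [
    [0.0028,0.0004,0.0125,-0.0006,0,0,-1],
    [0.0028,0.0003,0.0125,-0.0006,0,0,-1],
    [0.0028,0.0003,0.0125,-0.0006,0,0,-1],
    [0.0028,0.0003,0.0125,-0.0006,0,0,-1],
    [0,0,0,0,0,0,-1]
  ]
}}

```text
time_s: 6.8
ee_pos: [0.5862, -0.2436, 0.0606]
eef_rot: [-3.137, 0.298, 1.622]
force: [-0.0, -0.2, -0.5]
grip_width: 0.0294
grip_force: 30.0
```

{"api": "jog_arm", "payload": {
  "motion": [
    [0.0028,0.0003,0.0115,-0.0006,0,0,-1],
    [0,0,0,0,0,0,-1],
    [0,0,0,0,0,0,-1]
  ]
}}

```text
time_s: 7.1
ee_pos: [0.5876, -0.2446, 0.0515]
eef_rot: [-3.141, 0.3, 1.621]
force: [0.7, 0.1, -1.7]
grip_width: 0.0293
grip_force: 30.0
```

Run:
```python
from h import *
now(); go(.034,.055,.3,4)
im=ctrl.camera("scene")[:,:,::-1]
c=lambda im,x,y,w=80,h=60,f=8: cv2.resize(im[y:y+h,x:x+w],None,fx=f,fy=f,interpolation=cv2.INTER_CUBIC)
cv2.imwrite("pics/d1.png",c(im,195,185))
```

```text
t 7.1 carriage x mm 26.289991199382495 lat err mm -0.130472741919907 z 54.98367561148847 tilt deg 17.176694864213427 yaw 1.6211002092411395 F [ 0.7295  0.1106 -1.7312]
total move [-0.0002  0.0077  0.    ] turn [-0.0008 -0.0002 -0.0018]
[0.0018, 0.0001, -0.0006, -0.0002, -0.0001, -0.0005]
[0.0018, 0.0001, -0.0006, -0.0002, -0.0001, -0.0005]
[0.0018, 0.0001, -0.0006, -0.0002, -0.0001, -0.0005]
[0.0018, 0.0001, -0.0006, -0.0002, -0.0001, -0.0005]
```

View pics/d1.png

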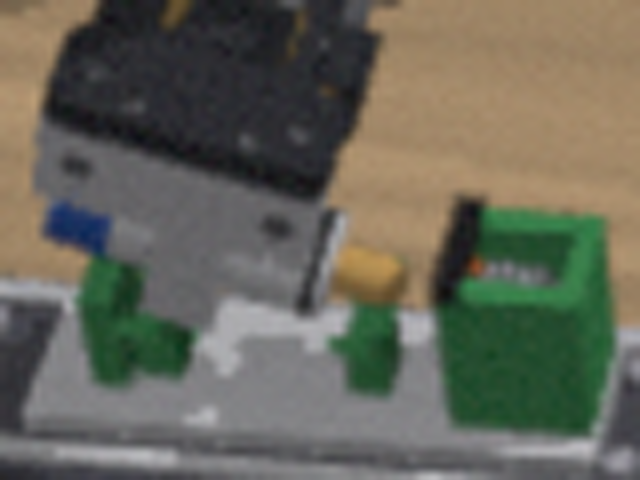

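The picture shows the nose tip (crop 405,272) level in front of the mouth, about 9 mm short of the bridge. The tail is above the stop. Now I'll advance, then creep up to contact.

{"api": "jog_arm", "payload": {
  "motion": [
    [0.0019,0,-0.0006,0,0,0,-1],
    [0.0019,0,-0.0006,0,0,0,-1],
    [0.0019,0,-0.0006,0,0,0,-1],
    [0,0,0,0,0,0,-1]
  ]
}}

```text
time_s: 7.55
ee_pos: [0.5874, -0.2383, 0.0517]
eef_rot: [3.142, 0.3, 1.621]
force: [0.4, -0.2, -0.7]
grip_width: 0.0296
grip_force: 30.0
```

{"api": "jog_arm", "payload": {
  "motion": [
    [0.00095,0,-0.0003,0,0,0,-1],
    [0.00095,0,-0.0003,0,0,0,-1],
    [0,0,0,0,0,0,-1]
  ]
}}

```text
time_s: 7.85
ee_pos: [0.5872, -0.2366, 0.0516]
eef_rot: [-3.141, 0.3, 1.621]
force: [-0.5, -0.4, -1.7]
grip_width: 0.0292
grip_force: 30.0
```

```bash
python3 -c "
from h import *
now()"
```

```text
t 7.85 carriage x mm 34.37593788970582 lat err mm -0.11037637121735777 z 55.07657060808195 tilt deg 17.17863367554521 yaw 1.6211020322460776 F [-0.5052 -0.4323 -1.6775]
```

{"api": "jog_arm", "payload": {
  "motion": [
    [0.00095,0,-0.0003,0,0,0,-1],
    [0.00095,0,-0.0003,0,0,0,-1],
    [0,0,0,0,0,0,-1]
  ]
}}

```text
time_s: 8.15
ee_pos: [0.5871, -0.2345, 0.0516]
eef_rot: [-3.141, 0.3, 1.621]
force: [0.2, 0.8, -1.3]
grip_width: 0.0291
grip_force: 30.0
```

{"api": "jog_arm", "payload": {
  "motion": [
    [0.00095,0,-0.0003,0,0,0,-1],
    [0,0,0,0,0,0,-1]
  ]
}}

```text
time_s: 8.35
ee_pos: [0.5871, -0.2336, 0.0516]
eef_rot: [-3.141, 0.3, 1.621]
force: [-1.1, -0.2, -1.2]
grip_width: 0.0293
grip_force: 30.0
```

{"api": "jog_arm", "payload": {
  "motion": [
    [0.00095,0,-0.0003,0,0,0,-1],
    [0,0,0,0,0,0,-1]
  ]
}}

```text
time_s: 8.55
ee_pos: [0.587, -0.2326, 0.0516]
eef_rot: [-3.141, 0.3, 1.621]
force: [-0.5, -0.1, -0.8]
grip_width: 0.029
grip_force: 30.0
```

{"api": "jog_arm", "payload": {
  "motion": [
    [0.00095,0,-0.0003,0,0,0,-1],
    [0,0,0,0,0,0,-1]
  ]
}}

```text
time_s: 8.75
ee_pos: [0.587, -0.2316, 0.0516]
eef_rot: [-3.141, 0.3, 1.621]
force: [-0.8, -1.0, -1.7]
grip_width: 0.0293
grip_force: 30.0
```

{"api": "jog_arm", "payload": {
  "motion": [
    [0.00095,0,-0.0003,0,0,0,-1],
    [0,0,0,0,0,0,-1]
  ]
}}

```text
time_s: 8.95
ee_pos: [0.5869, -0.2309, 0.0518]
eef_rot: [3.142, 0.3, 1.621]
force: [0.5, -3.6, 0.1]
grip_width: 0.0289
grip_force: 30.0
```

{"api": "jog_arm", "payload": {
  "motion": [
    [0.00095,0,-0.0003,0,0,0,-1],
    [0,0,0,0,0,0,-1]
  ]
}}

```text
time_s: 9.15
ee_pos: [0.5869, -0.2299, 0.0518]
eef_rot: [-3.142, 0.3, 1.621]
force: [0.2, -4.7, -0.9]
grip_width: 0.029
grip_force: 30.0
```

{"api": "jog_arm", "payload": {
  "motion": [
    [0.00095,0,-0.0003,0,0,0,-1],
    [0.00095,0,-0.0003,0,0,0,-1],
    [0,0,0,0,0,0,-1]
  ]
}}

```text
time_s: 9.45
ee_pos: [0.5868, -0.2278, 0.0518]
eef_rot: [-3.142, 0.3, 1.621]
force: [-0.4, -4.8, -0.4]
grip_width: 0.0293
grip_force: 30.0
```

{"api": "jog_arm", "payload": {
  "motion": [
    [0.00095,0,-0.0003,0,0,0,-1],
    [0.00095,0,-0.0003,0,0,0,-1],
    [0,0,0,0,0,0,-1]
  ]
}}

```text
time_s: 9.75
ee_pos: [0.5867, -0.226, 0.0519]
eef_rot: [3.142, 0.3, 1.621]
force: [0.5, -7.9, -0.5]
grip_width: 0.0292
grip_force: 30.0
```

{"api": "jog_arm", "payload": {
  "motion": [
    [0.00095,0,-0.0003,0,0,0,-1],
    [0.00095,0,-0.0003,0,0,0,-1],
    [0,0,0,0,0,0,-1]
  ]
}}

```text
time_s: 10.05
ee_pos: [0.5866, -0.2242, 0.052]
eef_rot: [3.141, 0.301, 1.621]
force: [-0.5, -8.5, 0.3]
grip_width: 0.0291
grip_force: 30.0
```

```bash
sed -i 's/^Y0=.*/Y0=-.2149/; s/\[.051,0,-.0194\]/[.050,0,-.0194]/g' h.py; python3 -c "
from h import *
now()
for t in (.2,.1,.0): go(.0445,.055,t,1)"
```

```text
t 10.05 carriage x mm 44.20641153200482 lat err mm -0.06740792808368479 z 55.70347598688616 tilt deg 17.232606447750342 yaw 1.6210141529338402 F [-0.5122 -8.4745  0.2863]
total move [ 0.0001  0.0009 -0.0061] turn [-0.0003  0.1008 -0.0019]
[0.0027, 0.0002, 0.0055, -0.0003, 0.1008, -0.0019]
total move [ 0.0001  0.0021 -0.0113] turn [-0.0002  0.2008 -0.0019]
[0.0054, 0.0002, 0.0102, -0.0002, 0.2008, -0.0019]
total move [-0.      0.0038 -0.0164] turn [-0.0001  0.3008 -0.0019]
[0.0085, 0.0002, 0.0145, -0.0001, 0.3008, -0.0019]
```

```bash
python3 -c "
from h import *
st=None
p,r=pose()
for t in np.arange(.275,-.001,-.025):
    R=att(1.621,t); q=ballpos(.0446,.0555)-R.apply([.050,0,-.0194])
    print(round(t,3),np.round(np.r_[r.inv().apply(q-p),(r.inv()*R).as_rotvec()],4).tolist()); p,r=q,R
"
```

```text
0.275 [0.0009, 0.0001, 0.0014, 0.0002, 0.0258, 0.0]
0.25 [0.0005, 0.0, 0.0012, 0.0, 0.025, 0.0]
0.225 [0.0005, -0.0, 0.0012, -0.0, 0.025, 0.0]
0.2 [0.0005, 0.0, 0.0012, 0.0, 0.025, 0.0]
0.175 [0.0005, 0.0, 0.0012, -0.0, 0.025, -0.0]
0.15 [0.0005, -0.0, 0.0012, 0.0, 0.025, 0.0]
0.125 [0.0005, -0.0, 0.0012, 0.0, 0.025, 0.0]
0.1 [0.0005, 0.0, 0.0012, 0.0, 0.025, 0.0]
0.075 [0.0005, -0.0, 0.0012, -0.0, 0.025, 0.0]
0.05 [0.0005, -0.0, 0.0012, -0.0, 0.025, 0.0]
0.025 [0.0005, 0.0, 0.0012, 0.0, 0.025, 0.0]
-0.0 [0.0005, 0.0, 0.0012, 0.0, 0.025, 0.0]
```

{"api": "jog_arm", "payload": {
  "motion": [
    [0.0008,0,0.0013,0,0.025,0,-1],
    [0.0005,0,0.0012,0,0.025,0,-1],
    [0.0005,0,0.0012,0,0.025,0,-1],
    [0,0,0,0,0,0,-1]
  ]
}}

```text
time_s: 10.45
ee_pos: [0.5866, -0.224, 0.0478]
eef_rot: [3.141, 0.225, 1.62]
force: [0.4, -8.4, -2.0]
grip_width: 0.0291
grip_force: 30.0
```

{"api": "jog_arm", "payload": {
  "motion": [
    [0.0005,0,0.0012,0,0.025,0,-1],
    [0.0005,0,0.0012,0,0.025,0,-1],
    [0,0,0,0,0,0,-1]
  ]
}}

```text
time_s: 10.75
ee_pos: [0.5865, -0.2235, 0.0451]
eef_rot: [3.141, 0.175, 1.62]
force: [0.8, -8.4, -1.1]
grip_width: 0.0289
grip_force: 30.0
```

```bash
python3 -c "
from h import *
now(); print(ctrl.get_obs()['moment'])"
```

```text
t 10.75 carriage x mm 44.048069230871725 lat err mm -0.09512424447410961 z 55.52171881342967 tilt deg 10.023099491381592 yaw 1.6203560077773789 F [ 0.7685 -8.3972 -1.1344]
[-1.435  -0.1463 -0.0162]
```

{"api": "jog_arm", "payload": {
  "motion": [
    [0.0008,0,-0.0001,0,0,0,-1],
    [0.0005,0,0.0012,0,0.025,0,-1],
    [0,0,0,0,0,0,-1]
  ]
}}

```text
time_s: 11.05
ee_pos: [0.5865, -0.2224, 0.0438]
eef_rot: [3.141, 0.15, 1.621]
force: [0.2, -8.8, -1.6]
grip_width: 0.0292
grip_force: 30.0
```

{"api": "jog_arm", "payload": {
  "motion": [
    [0.0005,0,0.0012,0,0.025,0,-1],
    [0,0,0,0,0,0,-1]
  ]
}}

```text
time_s: 11.25
ee_pos: [0.5864, -0.2221, 0.0425]
eef_rot: [3.141, 0.125, 1.621]
force: [0.6, -8.8, -1.4]
grip_width: 0.0291
grip_force: 30.0
```

{"api": "jog_arm", "payload": {
  "motion": [
    [0.0005,0,0.0012,0,0.025,0,-1],
    [0,0,0,0,0,0,-1]
  ]
}}

```text
time_s: 11.45
ee_pos: [0.5864, -0.2217, 0.0412]
eef_rot: [3.141, 0.1, 1.621]
force: [1.1, -8.2, -2.4]
grip_width: 0.0291
grip_force: 30.0
```

```bash
python3 -c "
from h import *
now(); print(ctrl.get_obs()['moment'])
im=ctrl.camera('scene')[:,:,::-1]
cv2.imwrite('pics/e1.png',cv2.resize(im[185:245,195:275],None,fx=8,fy=8,interpolation=cv2.INTER_CUBIC))"
```

```text
t 11.45 carriage x mm 44.84851888723396 lat err mm -0.1157686508923561 z 55.501732669558194 tilt deg 5.741156727208055 yaw 1.6205308159675034 F [ 1.0787 -8.1982 -2.4153]
[-1.6274 -0.1216 -0.0378]
```

View pics/e1.png

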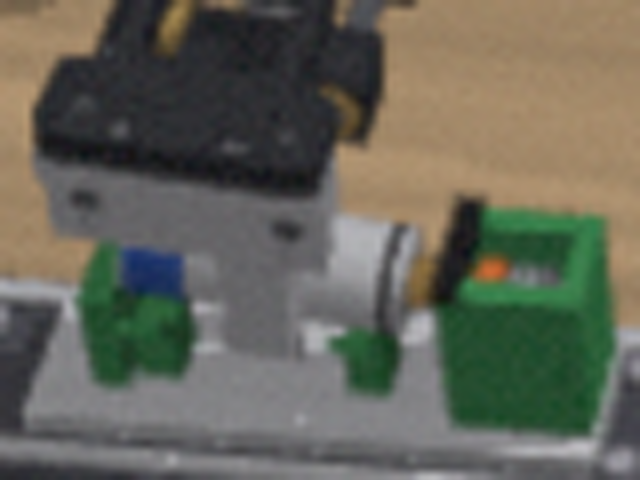

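The picture shows the nose under the bridge with the plunger pushed in (orange now behind the bridge). The blue tail (crop 122–185, 270) is ahead of the stop and below its top, and there is no contact force. I'll finish levelling.

{"api": "jog_arm", "payload": {
  "motion": [
    [0.0005,0,0.0012,0,0.025,0,-1],
    [0,0,0,0,0,0,-1]
  ]
}}

```text
time_s: 11.7
ee_pos: [0.5864, -0.2213, 0.0399]
eef_rot: [3.141, 0.075, 1.621]
force: [-0.1, -8.2, -2.2]
grip_width: 0.029
grip_force: 30.0
```

{"api": "jog_arm", "payload": {
  "motion": [
    [0.0005,0,0.0012,0,0.025,0,-1],
    [0,0,0,0,0,0,-1]
  ]
}}

```text
time_s: 11.9
ee_pos: [0.5863, -0.221, 0.0386]
eef_rot: [3.141, 0.05, 1.621]
force: [0.7, -8.9, -2.5]
grip_width: 0.0295
grip_force: 30.0
```

{"api": "jog_arm", "payload": {
  "motion": [
    [0.0005,0,0.0012,0,0.025,0,-1],
    [0,0,0,0,0,0,-1]
  ]
}}

```text
time_s: 12.1
ee_pos: [0.5863, -0.2205, 0.0373]
eef_rot: [3.141, 0.025, 1.62]
force: [-0.3, -8.8, -3.3]
grip_width: 0.0292
grip_force: 30.0
```

{"api": "jog_arm", "payload": {
  "motion": [
    [0.0004,0,0.0012,0,0.025,0,-1],
    [0,0,0,0,0,0,-1]
  ]
}}

```text
time_s: 12.3
ee_pos: [0.5863, -0.22, 0.0362]
eef_rot: [3.141, -0.0, 1.62]
force: [0.6, -7.9, -2.2]
grip_width: 0.0296
grip_force: 30.0
```

```bash
python3 -c "
from h import *
now(); print(ctrl.get_obs()['moment'])"
```

```text
t 12.3 carriage x mm 44.90168856214888 lat err mm -0.13401644331179074 z 55.55430091653344 tilt deg -0.0005221995004098854 yaw 1.6204458577536478 F [ 0.5749 -7.9349 -2.2031]
[-1.5285 -0.1115 -0.0473]
```

Level. Now lower in small steps to feel the saddles.

{"api": "jog_arm", "payload": {
  "motion": [
    [0,0,0.0004,0,0,0,-1],
    [0,0,0,0,0,0,-1]
  ]
}}

```text
time_s: 12.5
ee_pos: [0.5864, -0.22, 0.036]
eef_rot: [3.141, 0.001, 1.621]
force: [-1.0, -8.9, -0.7]
grip_width: 0.0295
grip_force: 30.0
```

{"api": "jog_arm", "payload": {
  "motion": [
    [0,0,0.0003,0,0,0,-1],
    [0,0,0,0,0,0,-1]
  ]
}}

```text
time_s: 12.7
ee_pos: [0.5864, -0.2201, 0.0359]
eef_rot: [3.141, 0.001, 1.621]
force: [-2.2, -8.6, 0.7]
grip_width: 0.0292
grip_force: 30.0
```

{"api": "jog_arm", "payload": {
  "motion": [
    [0,0,0.0003,0,0,0,-1],
    [0,0,0,0,0,0,-1]
  ]
}}

```text
time_s: 12.9
ee_pos: [0.5864, -0.2201, 0.0358]
eef_rot: [3.141, 0.001, 1.621]
force: [-3.4, -9.1, 3.0]
grip_width: 0.0292
grip_force: 30.0
```

{"api": "jog_arm", "payload": {
  "motion": [
    [0,-0.0005,-0.0002,0,0,0,-1],
    [0,-0.0004,0,0,0,0,-1],
    [0,0,0,0,0,0,-1]
  ]
}}

```text
time_s: 13.2
ee_pos: [0.5863, -0.22, 0.0361]
eef_rot: [3.139, 0.002, 1.621]
force: [3.6, -8.4, -0.9]
grip_width: 0.029
grip_force: 30.0
```

{"api": "jog_arm", "payload": {
  "motion": [
    [-0.001,0,0,0,0,0,-1],
    [-0.001,0,0,0,0,0,-1],
    [0,0,0,0,0,0,-1]
  ]
}}

```text
time_s: 13.5
ee_pos: [0.5863, -0.2214, 0.0359]
eef_rot: [3.14, 0.001, 1.621]
force: [5.0, -4.6, -1.0]
grip_width: 0.0292
grip_force: 30.0
```

{"api": "jog_arm", "payload": {
  "motion": [
    [-0.0005,0,0,0,0,0,-1],
    [0,0,0,0,0,0,-1]
  ]
}}

```text
time_s: 13.7
ee_pos: [0.5862, -0.2218, 0.0359]
eef_rot: [3.14, 0.0, 1.621]
force: [4.2, -3.5, -0.3]
grip_width: 0.0293
grip_force: 30.0
```

```bash
python3 -c "
from h import *
now(); print(ctrl.get_obs()['moment'])"
```

```text
t 13.7 carriage x mm 43.11667609470054 lat err mm -0.3521904505665585 z 55.25109923744449 tilt deg 0.026204160673137734 yaw 1.6209916776632955 F [ 4.1728 -3.5122 -0.3231]
[-0.7555 -0.8646 -0.0687]
```

{"api": "jog_arm", "payload": {
  "motion": [
    [0,0.0005,0,0,0,0,-1],
    [-0.0005,0,0,0,0,0,-1],
    [0,0,0,0,0,0,-1]
  ]
}}

```text
time_s: 14.0
ee_pos: [0.5864, -0.2221, 0.0357]
eef_rot: [3.141, -0.0, 1.621]
force: [3.1, -2.1, 1.5]
grip_width: 0.0296
grip_force: 30.0
```

{"api": "jog_arm", "payload": {
  "motion": [
    [-0.0005,0,0,0,0,0,-1],
    [0,0,0,0,0,0,-1]
  ]
}}

```text
time_s: 14.2
ee_pos: [0.5864, -0.2226, 0.0357]
eef_rot: [3.141, -0.0, 1.621]
force: [3.7, -1.6, 1.8]
grip_width: 0.0294
grip_force: 30.0
```

{"api": "jog_arm", "payload": {
  "motion": [
    [-0.0005,0,0,0,0,0,-1],
    [0,0,0,0,0,0,-1]
  ]
}}

```text
time_s: 14.4
ee_pos: [0.5864, -0.2231, 0.0357]
eef_rot: [3.141, -0.0, 1.621]
force: [5.2, -0.4, 2.8]
grip_width: 0.029
grip_force: 30.0
```

{"api": "jog_arm", "payload": {
  "motion": [
    [0,0.0005,0,0,0,0,-1],
    [-0.0004,0,0,0,0,0,-1],
    [0,0,0,0,0,0,-1]
  ]
}}

```text
time_s: 14.7
ee_pos: [0.5865, -0.2234, 0.0356]
eef_rot: [-3.141, -0.001, 1.621]
force: [0.3, 1.2, 4.6]
grip_width: 0.0294
grip_force: 30.0
```

```bash
python3 -c "
from h import *
now(); print(ctrl.get_obs()['moment'])
im=ctrl.camera('scene')[:,:,::-1]
cv2.imwrite('pics/f1.png',cv2.resize(im[185:245,195:275],None,fx=8,fy=8,interpolation=cv2.INTER_CUBIC))"
```

```text
t 14.7 carriage x mm 41.51292427024766 lat err mm -0.13322713573815648 z 54.98245657182206 tilt deg -0.030486495376682812 yaw 1.6212022471693726 F [0.3001 1.2005 4.6426]
[ 0.1584 -0.123   0.0305]
```

View pics/f1.png

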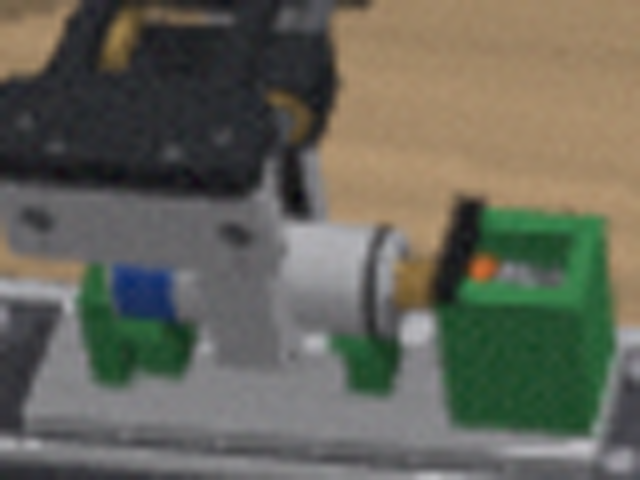

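The picture shows the cartridge level in both saddles, nose under the bridge, tail (crop 112) inside the stop. The height reads 55.0 mm with light forces. I'll ease the grip, then open.

{"api": "jog_arm", "payload": {
  "motion": [
    [0,0,0,0,0,0,-1],
    [0,0,0,0,0,0,-1],
    [0,0,0,0,0,0,-1]
  ],
  "squeeze": 3
}}

```text
time_s: 15.05
ee_pos: [0.5865, -0.2236, 0.0354]
eef_rot: [-3.141, -0.0, 1.621]
force: [0.4, -0.1, 2.8]
grip_width: 0.0298
grip_force: 3.0
```

{"api": "jog_arm", "payload": {
  "motion": [
    [0,0,0,0,0,0,0],
    [0,0,0,0,0,0,0],
    [0,0,0,0,0,0,0],
    [0,0,0,0,0,0,0],
    [0,0,0,0,0,0,0]
  ]
}}

```text
time_s: 15.55
ee_pos: [0.5866, -0.2235, 0.0354]
eef_rot: [-3.141, -0.0, 1.621]
force: [0.0, -0.0, 0.1]
grip_width: 0.0469
grip_force: 0.0
```

{"api": "jog_arm", "payload": {
  "motion": [
    [0,0,-0.01,0,0,0,0],
    [0,0,-0.02,0,0,0,0],
    [0,0,-0.025,0,0,0,0],
    [0,0,-0.03,0,0,0,0],
    [0,0,-0.03,0,0,0,0]
  ]
}}

```text
time_s: 16.05
ee_pos: [0.5866, -0.2235, 0.1524]
eef_rot: [3.141, -0.0, 1.621]
force: [0.2, -0.6, 0.4]
grip_width: 0.0468
grip_force: 0.0
```

{"api": "jog_arm", "payload": {
  "motion": [
    [-0.03,0,-0.03,0,0,0,0],
    [-0.04,0,-0.02,0,0,0,0],
    [-0.04,0,0,0,0,0,0],
    [-0.04,0,0,0,0,0,0],
    [-0.02,0,0,0,0,0,0]
  ]
}}

```text
time_s: 16.55
ee_pos: [0.5945, -0.3963, 0.2011]
eef_rot: [3.141, 0.0, 1.619]
force: [0.4, 0.8, 0.4]
grip_width: 0.0469
grip_force: 0.0
```

```bash
python3 -c "
from h import *
a,b=[ctrl.camera(n)[:,:,::-1] for n in('scene','top')]
c=lambda im,x,y:cv2.resize(im[y:y+75,x:x+100],None,fx=4,fy=4,interpolation=cv2.INTER_CUBIC)
cv2.imwrite('pics/k1.png',np.hstack([c(a,184,180),c(b,362,204)]))"
```

```text
(no output)
```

View pics/k1.png

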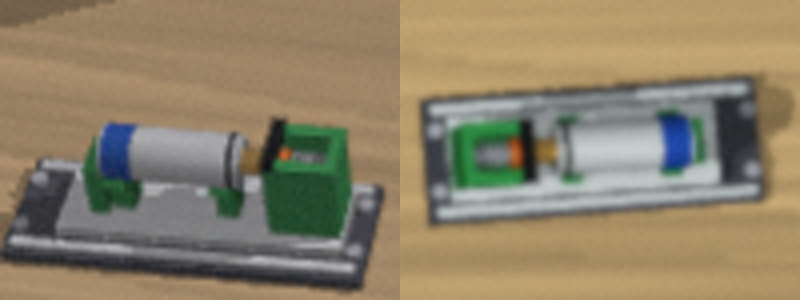

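The two views show the cartridge level in both saddles, nose under the bridge, and tail face against the stop (top crop x≈692). The gripper is clear.

```bash
python3 -c "
from station import ctrl
print(ctrl.hand_in())"
```

```text
the job is handed in; nothing more can be done
None
```

The blue-banded cartridge is loaded in the green holder: it lies level in both saddles, nose under the bridge, tail against the stop. The highest force I read was about 9 N, it took about 17 s, and the job is handed in.

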